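# Lock the cutting jig's length stop on its hidden index notch

### The job

Set the length stop of the strip-cutting jig: take the locking pin out of its park post, put it down through the hole in the sliding stop, and with the pin held and lightly pressed down draw the stop along towards the saw guide until you feel the pin drop into the hidden notch. Stop there, press the pin fully home so that its knob sits down flat on the stop, and let go. Be gentle, the index strip is soft: never press or shove the pin or the stop hard, and leave the other things on the bench where they are.

Things in the scene. Friction and masses are not known exactly. Their poses are not given: they have to be found in the camera images.
- jig: Strip-cutting jig, fixed to the bench, 386 mm long (its y) and 132 mm wide. Origin on the bench under the board's middle; y runs along the rail towards the saw guide (two slotted wooden uprights, 64 mm tall), z up; at zero yaw x points away from the robot. Plywood board, top at z = 12 mm; a hollow aluminium rail, 300 x 44 mm, top at z = 36 mm, runs along y at x = +30 mm, the sliding stop on it.
- park_mouth (a point): Centre of the top of the wooden park post (36 mm square, top at z = 68 mm) at the end of the rail away from the saw guide; a vertical 13 mm hole, 56 mm deep, in which the locking pin starts.
- rail_mid (a point): Middle of the rail's top (z = 36 mm). Inside the rail, hidden under the stop's dust cover, lies the index strip: soft aluminium, scored by hard pressing (5 to 10 N is plenty), flat top 13 mm below this point, with one notch across it, 14 mm long in y, 11 mm deep. The notch lies 33 to 80 mm along the stop's travel, at another place each time; no pose shows it: find it by feel.
- stop_slide (a joint): Travel of the sliding stop along the rail, m: 0 at the park-post end, growing towards the saw guide (jig +y), 0.090 at the far end. It starts within 15 mm of 0, always short of the notch. It slides with about 1.5 N of friction and stays where it is left.
- stop_bore (a point): Centre of the mouth of the hole in the sliding stop, on top of its grey block (44 x 50 mm, top 64 mm above the bench; four screw heads 2.5 mm higher near its corners). The hole is vertical, 12 mm in diameter, 3 mm countersunk, and opens onto the index strip 41 mm below its mouth. An aluminium stop blade hangs from the block over the jig's bed, no higher than the block.
- lock_pin: Locking pin, 0.09 kg, 91 mm tall: steel shank 10 mm in diameter and 51 mm long, 2 mm chamfer at the tip; above it, coaxial, a 2 mm rubber washer and a black ribbed cylindrical knob 28 mm in diameter, together 40 mm tall. Origin at the tip, z up along the shank to the knob. Starts upright in the park post's hole, the washer resting on the post.
- pin_shoulder (a point): Underside of the knob's washer on the pin's axis, 51 mm above the tip. With the tip resting on the plain index strip it stands 10 mm above the top of the stop's block; with the pin fully home in the notch it sits flat on the block (0 mm).
- pin_tip (a point): The tip of the pin's shank.
- tweezers: Bystander: steel tweezers 115 mm long, lying on the jig's board near its front edge.
- spring_clamp: Bystander: spring clamp 100 x 40 x 18 mm lying on the bench beyond the saw guide.
- pot_green: Bystander: small green paint pot, 37 mm across, 34 mm tall.
- pot_white: Bystander: small white paint pot, 39 mm across, 40 mm tall.
- balsa_bundle: Bystander: bundle of balsa strips 34 x 243 x 19 mm on the bench to the right of the jig.
- water_jar: Bystander: clear glass jar, 64 mm across, 82 mm tall, on the bench beyond the park post.

How it is judged:
On the way, in this order (a step that is already met when the one before it is completed fails the run):
1. the pin stands in the hole of the sliding stop, not yet in the notch (z of pin_tip in the frame of stop_bore below -0.03 m and horizontal distance between pin_tip and stop_bore below 0.008 m), for 0.1 s.
2. the held pin draws the stop along, its tip sliding on the strip (contact force between the fingers and lock_pin above 1 N and contact force between lock_pin and jig above 0.5 N and value of joint stop_slide above 0.019 m and z of pin_tip in the frame of stop_bore below -0.036 m and z of pin_shoulder in the frame of stop_bore above 0.006 m), for 0.1 s.
3. the pin has dropped into the hidden notch and its knob sits on the stop (z of pin_shoulder in the frame of stop_bore below 0.003 m and horizontal distance between pin_shoulder and stop_bore below 0.005 m), for 0.2 s.
At the end, for the whole second after the job is handed in: The pin stands upright in the hole of the sliding stop (within 5 mm and 0.08 rad) with its knob down on the stop's block to 3 mm, which it can only be in the notch; the stop and the pin are at rest (all of step 3 and z of pin_shoulder in the frame of stop_bore above -0.003 m and angle between lock_pin's own z axis and vertical below 0.08 rad and linear speed of lock_pin below 0.02 m/s and velocity of joint stop_slide between -0.01 and 0.01 m/s); the robot touches nothing.
It fails at once if the pin was pressed or shoved against the jig, its strip or its stop with more than 45 N (contact force between lock_pin and jig above 45 N).
It fails at once if the robot itself pushed on the jig or its stop with more than 15 N (contact force between any of the arm, the fingers and jig above 15 N).
It fails at once if a bystander was moved by more than 20 mm (distance of any of tweezers, spring_clamp, pot_green, pot_white, balsa_bundle, water_jar from where it was at the start of the episode above 0.02 m).
It also fails if it takes over 64 s, if anything falls off the work surface, if the arm or the gripper's body presses on something with over 40 N, if the wrist force passes 120 N, or if a joint passes its speed limit or range.

### The arm

A 7-joint arm with a two-finger parallel gripper is mounted at the origin on a cart in front of the work surface, level with it; the furniture and walls round the work are solid. World frame = base frame: x ahead of the robot, y to its left, z up, the work surface at z = 0. Lengths are in m, angles in rad, forces in N, time in s.
With the tool pointing down it reaches from about 0.35 to 0.9 m from the base axis. Payload 8.1 kg.
Tool frame: the origin (TCP) lies midway between the tips of the shut fingers; the grasp point (between the pads) lies 19 mm behind it (ctrl.tcp_to_grasp is the distance from the TCP to the grasp point, in m); z points along the fingers, y is the line along which they close (so a half turn about z gives the same grasp; the last joint's range is limited). The gripper opens to 85 mm and grips with 20 to 120 N. Pads are 22 mm wide; open, the fingers measure 114 mm over their backs; the gripper's body (76 mm by 85 mm) begins 54 mm behind the grasp point. The pads swing forward as they close: fully open they stand 13 mm farther back than shut.
Start: joints at [1.113, 0.434, 0.025, 1.573, -0.012, 1.134, -0.075], TCP at [0.217, -0.586, 0.231] pointing down, gripper open.
Joint ranges: [-2.62, 2.62], [-0.44, 2.09], [-1.27, 1.32], [0.08, 2.57], [-1.32, 4.46], [0.12, 2], [-2.74, 2.74]. Speed limits (rad/s): [2.22, 2.22, 3.01, 3.01, 3.14, 3.14, 3.14].

### API

Orientations are given as a rotation vector (axis times angle).
In Python, from cell import ctrl gives the robot as it stands.
- The arm moves only by the tool carry_out, never from a script. Its argument "motion" is a list of rows, each a list of 3 entries, a list of its own where there are three numbers: the shift along the world's x, y, z in units of 40 mm (1.0 is 40 mm), then the turn about the world's z in units of 5 degrees (1.0 is 5 degrees), then the closure, from -1 (fully open) to 1 (shut). In form: [[[tx, ty, tz], turn, claw], ...]. A call has 1 to 20 rows; each row shifts and turns the commanded pose from where the row before left it; what a row does not reach is not made up. A row lasts 1/12 s, in which the tool goes at most 41.7 mm and 7.16 degrees, less where a joint would pass 70% of its speed; a pose out of reach is approached as far as the arm can. A call with a number of a shift or a turn outside -1 to 1 is refused whole. A call with a gripper value outside its range is refused whole. The fingers move at their own pace and stop on an object; "squeeze" is the grip in N (left out, the last holds). Time passes only in rows, so rows that do not move let the fingers close. It gives the time, the measured TCP pose, the force, the opening and the grip force at its end, in the units of the state.
- ctrl.observe(): the state, without advancing time (a new reading comes with each control period).
- ctrl.grab_frame(name): name is "scene" or "top"; returns (picture, depth): 384x512x3 uint8, red, green, blue; 384x512 float32, m along the optical axis (not along the pixel's ray), 0 where there is no reading.
- ctrl.calibration(name): a dict with "vfov" (degrees; the focal length in pixels is half the picture's height over the tangent of half this angle, whatever the lens; pixels are square), "cx", "cy" (the principal point, pixels), "pose" (4x4, takes a point from camera to world coordinates). Camera axes: x right, y down, z forward; pixel columns grow to the right and rows downward; lengths in m; the calibration is good to about 2 mm. A picture is of the moment at which its call begins. calibration takes no time and is no camera call.
- ctrl.job_done(): hands the job in; it is judged then, once.
Trained networks look in the newest picture that a camera, given by its name, has taken for a name from the list of things; names that differ only in an ending like _2 or _b are one class to them, and where a whole thing is asked for, a point or a joint stands for the part that bears it (a point fixed in the world has none). Each returns a list of dicts, best first, with "confidence" (0 to 1); they miss things now and then, are a little off and sometimes report something else, mostly with a low value. They report only what shows in the picture. A call takes as long as a camera call.
- ctrl.outline_of(label, camera): "pixels" (384x512 bool, what is visible of it) and "pixel" ([column, row] in pixels, amid what is visible of it).
The state is a dict: "t": time; "joint_pos": joint angles; "joint_vel": joint speeds; "tau": joint torques, N m; "ee_pos": TCP position; "tool_rot": TCP orientation; "wrist_force": force on the tool from outside, world axes, zero at the start; "wrist_torque": the same for the moment, N m; "gripper_width": opening from 0.0 (shut) to 1.0 (fully open); "finger_force": force on a finger pad.
Only numpy, scipy, OpenCV 4.12 (cv2) and the standard library are available. Lean on these libraries where they do the work, as an engineer would, in place of code of your own. Each camera call takes 0.05 s, during which the arm holds its last target. There are 200 camera calls.

## Working session

There is one attempt and no reset: what is moved stays moved. The work goes in short steps, Python scripts to look and compute and a tool call to move; the robot and the scene stay as the last step left them, time stands still between calls to the robot, and variables do not carry over. Pictures are saved under pics/ and viewed, at most 10 in all, crops included, and the job is handed in when it is done.

Besides the shell and the picture viewer there is one more tool, called after "Emit:" as name([rows], argument=value, ...), one row to a line, values as JSON. carry_out: Moves the arm, as the interface text tells. Its arguments: {"type":"object","properties":{"motion":{"type":"array"},"squeeze":{"type":"number"}},"required":["motion"]}

```bash
mkdir -p pics
cat > h.py <<'E'
import numpy as np, cv2
from cell import ctrl
def cloud(cam,d):
    c=ctrl.calibration(cam); f=d.shape[0]/2/np.tan(np.radians(c['vfov'])/2)
    v,u=np.mgrid[:d.shape[0],:d.shape[1]]
    P=np.stack([(u-c['cx'])*d/f,(v-c['cy'])*d/f,d],-1)
    T=np.array(c['pose']); return P@T[:3,:3].T+T[:3,3]
def shot(cam,name=None):
    im,d=ctrl.grab_frame(cam)
    if name: cv2.imwrite('pics/'+name,im[:,:,::-1])
    return im,d,cloud(cam,d)
E
python3 - <<'E'
from h import *
s=ctrl.observe(); print({k:np.round(v,3) for k,v in s.items()}, ctrl.tcp_to_grasp)
for cam in ['top','scene']:
    im,d,P=shot(cam,cam+'0.png')
    print(cam,np.round(ctrl.calibration(cam)['pose'],3).tolist())
    for l in ['lock_pin','park_mouth','stop_bore','jig','water_jar','pot_green','pot_white','spring_clamp','tweezers']:
        for r in ctrl.outline_of(l,cam)[:2]:
            m=r['pixels']&(d>0); Q=P[m]
            if len(Q): print(l,round(r['confidence'],2),np.round(r['pixel']),m.sum(),'med',np.round(np.median(Q,0),3),'top',np.round(np.percentile(Q[:,2],98),3),'min',np.round(np.percentile(Q,3,axis=0),3),'max',np.round(np.percentile(Q,97,axis=0),3))
E
```

```text
{'t': np.float64(0.0), 'joint_pos': array([ 1.113,  0.435,  0.025,  1.574, -0.012,  1.134, -0.075]), 'joint_vel': array([-0.   , -0.   ,  0.   ,  0.   , -0.002,  0.   , -0.003]), 'tau': array([ 1.0000e-03, -6.7046e+01,  1.0260e+00, -3.1621e+01,  1.6000e-02,
        1.2000e-02, -0.0000e+00]), 'ee_pos': array([ 0.217, -0.586,  0.231]), 'tool_rot': array([-3.091e+00, -5.540e-01,  1.000e-03]), 'wrist_force': array([-0.689,  0.312, -0.553]), 'wrist_torque': array([ 0.021, -0.032,  0.017]), 'finger_force': np.float64(0.0), 'gripper_width': np.float64(1.003)} 0.0187
top [[-0.016, -0.995, 0.099, 0.409], [-1.0, 0.015, -0.011, -0.016], [0.009, -0.099, -0.995, 1.58], [0.0, 0.0, 0.0, 1.0]]
lock_pin 0.44 [293. 191.] 42 med [ 0.544 -0.181  0.11 ] top 0.115 min [ 0.533 -0.192  0.099] max [ 0.555 -0.17   0.115]
park_mouth 0.84 [247. 198.] 3219 med [ 0.515 -0.005  0.016] top 0.068 min [ 0.454 -0.183  0.006] max [0.58  0.173 0.067]
stop_bore 0.77 [259. 187.] 634 med [ 0.549 -0.041  0.042] top 0.07 min [ 0.524 -0.134  0.017] max [0.574 0.049 0.069]
jig 0.94 [246. 198.] 3046 med [ 0.514 -0.002  0.016] t
[... 1237 characters left out ...]
green 0.57 [114. 251.] 258 med [0.632 0.375 0.02 ] top 0.031 min [ 0.623  0.35  -0.003] max [0.699 0.392 0.031]
pot_white 0.71 [257. 205.] 817 med [ 0.532 -0.02   0.038] top 0.062 min [ 0.475 -0.131  0.015] max [0.566 0.054 0.062]
pot_white 0.65 [123. 274.] 310 med [0.537 0.402 0.032] top 0.04 min [0.53  0.384 0.003] max [0.562 0.416 0.04 ]
spring_clamp 0.62 [185. 250.] 394 med [0.534 0.239 0.01 ] top 0.015 min [ 0.514  0.194 -0.002] max [0.552 0.284 0.015]
spring_clamp 0.18 [269. 224.] 99 med [ 0.455 -0.014  0.013] top 0.015 min [ 0.448 -0.05   0.008] max [0.47  0.023 0.015]
tweezers 0.57 [276. 223.] 111 med [ 0.455 -0.024  0.013] top 0.015 min [ 0.449 -0.071  0.009] max [0.466 0.03  0.015]
```

Run:
```python
from h import *
im,d,P=shot('top')
a=im[150:250,190:320]
b,_,Q=shot('scene'); b=b[130:280,170:330]
cv2.imwrite('pics/c1.png',np.hstack([cv2.resize(a[:,:,::-1],(585,450),interpolation=3)[:, :],cv2.resize(b[:,:,::-1],(0,0),fx=3,fy=3)[:,:]])[:, :800] if 0 else np.vstack([cv2.resize(a[:,:,::-1],(390,300),interpolation=2),cv2.resize(b[:,:,::-1],(390,300),interpolation=2)]))
for nm,P in (('top',P),('scene',Q)):
    x,y,z=P[...,0],P[...,1],P[...,2]
    R=(x>.4)&(x<.65)&(y>-.25)&(y<.25)
    for n,m in (('knob',z>.095),('5.5-7.5',(z>.054)&(z<.078)),('rail',(z>.034)&(z<.045)),('board',(z>.006)&(z<.022)),('post',(y<-.14)&(z>.055)&(z<.08)),('block',(y>-.14)&(y<-.02)&(z>.055)&(z<.08))):
        A=P[R&m&(d>0)]
        if len(A): print(nm,n,len(A),'mean',A.mean(0).round(4),'med',np.median(A,0).round(4),'lo',np.percentile(A,2,axis=0).round(4),'hi',np.percentile(A,98,axis=0).round(4), cv2.minAreaRect(A[:,:2].astype(np.float32)) )
```

```text
top knob 186 mean [ 0.6181 -0.0925  0.1287] med [ 0.6424 -0.0667  0.1362] lo [ 0.533  -0.245   0.0988] hi [0.6499 0.0041 0.1457] ((0.5901229381561279, -0.12141494452953339), (0.25646066665649414, 0.11960604786872864), 89.84806823730469)
top 5.5-7.5 832 mean [ 0.6032 -0.0367  0.0674] med [ 0.6305 -0.0459  0.0673] lo [ 0.4692 -0.2382  0.0556] hi [0.6487 0.2189 0.0775] ((0.5558434724807739, 0.0008046478033065796), (0.1879497617483139, 0.49729835987091064), 0.0743279680609703)
top rail 707 mean [ 0.5571 -0.0039  0.0394] med [0.5519 0.0135 0.0394] lo [ 0.5271 -0.1633  0.0343] hi [0.6279 0.172  0.0446] ((0.5763571858406067, 0.0030650347471237183), (0.1058422103524208, 0.48856696486473083), 0.017286987975239754)
top board 2878 mean [0.5183 0.0044 0.0122] med [0.5047 0.0067 0.0121] lo [ 0.4283 -0.2249  0.0063] hi [0.6259 0.2318 0.0199] ((0.5153433084487915, -0.0003504157066345215), (0.4993465542793274, 0.22585611045360565), 89.37052154541016)
top post 200 mean [ 0.621  -0.1911  0.0684] med [ 0.6363 -0.1878  0.0685] lo [ 0.5285 -0.2458  0.0564] hi [ 0.6483 -0.1421  0.0776] ((0.588377833366394
[... 1059 characters left out ...]
mean [0.5154 0.0318 0.0112] med [0.5045 0.0423 0.01  ] lo [ 0.445  -0.195   0.0066] hi [0.6241 0.2379 0.0211] ((0.5324499011039734, 0.0013696402311325073), (0.49705085158348083, 0.1883600503206253), 89.95491027832031)
scene post 260 mean [ 0.5955 -0.1832  0.0642] med [ 0.6254 -0.1772  0.0642] lo [ 0.5214 -0.2416  0.0557] hi [ 0.648  -0.1454  0.0777] ((0.5843692421913147, -0.19497063755989075), (0.10890638083219528, 0.1301809400320053), 89.87481689453125)
scene block 410 mean [ 0.5999 -0.0648  0.0637] med [ 0.6261 -0.0565  0.0623] lo [ 0.5073 -0.1333  0.0555] hi [ 0.649  -0.0208  0.0791] ((0.5614039897918701, -0.07989725470542908), (0.11938374489545822, 0.1772230565547943), 89.93184661865234)
```

View pics/c1.png

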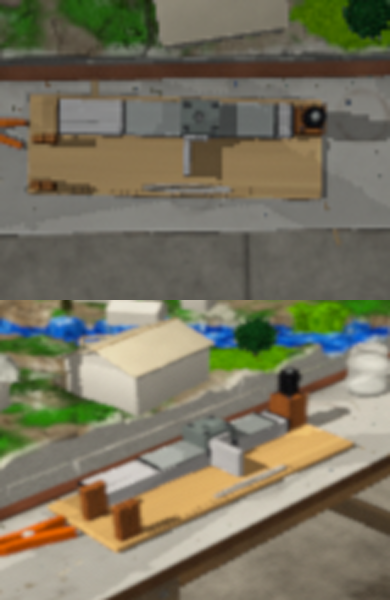

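Run:
```python
from h import *
for cam in ('top','scene'):
    im,d,P=shot(cam)
    x,y,z=P[...,0],P[...,1],P[...,2]
    R=(x>.43)&(x<.597)&(y>-.21)&(y<.2)&(d>0)
    def pr(n,m):
        A=P[R&m]
        if len(A)<4: print(n,len(A));return
        r=cv2.minAreaRect(A[:,:2].astype(np.float32))
        print(cam,n,len(A),'mean',A.mean(0).round(4),'mid',((A.min(0)+A.max(0))/2).round(4),'ext',np.ptp(A,axis=0).round(3),np.round(r[0],4),np.round(r[1],3),round(r[2],2))
    pr('knob',(z>.098))
    pr('post',(y<-.14)&(z>.057)&(z<.078))
    pr('block',(y>-.1)&(y<.03)&(z>.058)&(z<.075)&(x>.52))
    pr('guide',(y>.12)&(z>.055)&(z<.075))
    m=R&(z>.03)&(z<.046)&(x>.52)
    pr('rail',m*1>0)
    # rail edge slope: centre x by y bin
    A=P[m]; ys=[];xs=[]
    for y0 in np.arange(-.14,.15,.02):
        B=A[(A[:,1]>=y0)&(A[:,1]<y0+.02)]
        if len(B)>8: ys.append(y0+.01);xs.append((B[:,0].min()+B[:,0].max())/2)
    print(np.round(xs,4),'yaw fit dx/dy',np.polyfit(ys,xs,1).round(4))
    pr('board',(z<.02)&(z>.007)&(x<.52))
    if cam=='top':
        # bore: dark area in block top
        g=cv2.cvtColor(im,cv2.COLOR_RGB2GRAY)
        m=(abs(x-.551)<.03)&(abs(y+.04)<.035)
        v,u=np.where(m); print(u.min(),u.max(),v.min(),v.max()); print(g[v.min():v.max()+1,u.min():u.max()+1])
        print(np.round(z[v.min():v.max()+1,u.min():u.max()+1]*1000).astype(int))
```

```text
top knob 51 mean [ 0.5433 -0.1821  0.1082] mid [ 0.5428 -0.1832  0.1084] ext [0.026 0.028 0.018] [ 0.5443 -0.1814] [0.026 0.027] 43.79
top post 36 mean [ 0.54   -0.1805  0.0699] mid [ 0.5437 -0.1835  0.0706] ext [0.032 0.035 0.015] [ 0.5441 -0.1836] [0.035 0.031] 88.02
top block 158 mean [ 0.5467 -0.0399  0.0647] mid [ 0.5453 -0.0406  0.0661] ext [0.05  0.047 0.015] [ 0.5451 -0.0406] [0.046 0.05 ] 89.13
top guide 48 mean [0.4962 0.1604 0.0648] mid [0.4963 0.1606 0.0633] ext [0.069 0.028 0.013] [0.4963 0.1606] [0.027 0.069] 89.62
top rail 742 mean [ 0.5499 -0.005   0.0392] mid [ 0.5485 -0.0055  0.038 ] ext [0.055 0.334 0.016] [ 0.5496 -0.0053] [0.055 0.334] 0.42
[0.5458 0.5461 0.5482 0.5466 0.5474 0.5518 0.5519 0.5522 0.553  0.5531
 0.5535 0.5542 0.5542] yaw fit dx/dy [0.0329 0.55  ]
top board 1619 mean [ 0.4844 -0.0137  0.0131] mid [ 0.4752 -0.0051  0.0135] ext [0.09  0.409 0.013] [ 0.4755 -0.0051] [0.409 0.089] 89.82
247 264 182 196
[[117 116 112  98  94  94  94  93  91  92 108 110 109 108 108 108 110 110]
 [ 96  96 104  93  78  78  86  88  87  88  95  95  93  91  90  91 104 107]
 [
[... 2631 characters left out ...]
2 ] [ 0.5383 -0.1822] [0.04  0.036] 85.42
scene block 134 mean [ 0.5436 -0.0385  0.0612] mid [ 0.544  -0.0402  0.0624] ext [0.045 0.051 0.009] [ 0.5442 -0.0401] [0.051 0.045] 88.99
scene guide 99 mean [0.488  0.1619 0.06  ] mid [0.4911 0.1611 0.0591] ext [0.075 0.031 0.008] [0.4911 0.1611] [0.031 0.075] 89.87
scene rail 766 mean [ 0.542  -0.0047  0.0358] mid [ 0.5474 -0.0112  0.0378] ext [0.055 0.374 0.016] [ 0.5472 -0.0113] [0.374 0.054] 89.8
[0.542  0.5424 0.5366 0.5252 0.5452 0.5454 0.5458 0.5466 0.5485 0.5485
 0.5491 0.5501] yaw fit dx/dy [0.0539 0.5434]
scene board 1762 mean [0.4796 0.0014 0.01  ] mid [ 0.479  -0.0007  0.0135] ext [0.082 0.4   0.013] [ 0.4788 -0.0007] [0.082 0.4  ] 0.04
```

```bash
cat >> h.py <<'E'
def ray(cam,u,v,z):
    c=ctrl.calibration(cam); f=384/2/np.tan(np.radians(c['vfov'])/2); T=np.array(c['pose'])
    r=T[:3,:3]@np.array([(u-c['cx'])/f,(v-c['cy'])/f,1]); o=T[:3,3]
    return o+r*(z-o[2])/r[2]
E
python3 - <<'E'
from h import *
im,d,P=shot('top')
print('bore',ray('top',256.2,188.4,.064), ray('top',256.4,188.4,.0665))
g=cv2.cvtColor(im,cv2.COLOR_RGB2GRAY)
print(g[184:199,286:302]); print((P[184:199,286:302,2]*1000).astype(int))
print(ray('top',293,191,.119))
im,d,P=shot('scene','s1.png'); g=cv2.cvtColor(im,cv2.COLOR_RGB2GRAY)
print(g[158:186,276:298]); 
cv2.imwrite('pics/c2.png',cv2.resize(im[150:230,220:310,::-1],None,fx=8,fy=7,interpolation=2))
for z in (.107,.119): print(ray('scene',286,166,z))
E
```

```text
bore [ 0.54897028 -0.04132188  0.064     ] [ 0.54872743 -0.04204429  0.0665    ]
[[ 97  79 100 102 100 101 106 106  93 100 111 104 103 123 130 129]
 [101  59  70  74  68  76  69  59  45  52  64  59  82 123 130 129]
 [104  53  48  59  53  49  33  21  21  28  23  26  72 121 129 126]
 [111  56  46  60  56  32  16  23  62  80  44  19  55  95 101  99]
 [104  51  45  61  43  23  15  45 103 111  65  25  39  80  85  85]
 [100  49  45  62  42  22  16  36  83  88  48  22  42  79  84  84]
 [100  50  45  63  47  23  15  18  41  42  22  19  52  81  84  82]
 [ 99  49  44  66  61  31  11  11  17  16  14  28  62  83  84  84]
 [ 96  44  44  63  54  42  31  24  24  28  26  42  67  84  86  85]
 [106  50  44  60  46  48  64  69  70  70  57  57  70  85  87  86]
 [109  54  40  42  37  38  47  50  52  50  49  59  72  85  88  87]
 [ 88  59  72  64  63  60  62  66  68  67  71  79  83  90  91  87]
 [101 108 113  93  83  83  86 110 115 115 117  95  91 115 121  99]
 [122 125 127 120 119 119 120 125 127 127 129 100  88 100 126 125]
 [127 130 130 130 130 131 131 131 131 133 134 102  87  91 124 131]]
[[  32   35  
[... 3281 characters left out ...]
91  93  95  91  87  82  73  69  75  74  70  66
   68  87 123 151]
 [116 112 105  97  93  92  91  93  94  93  90  87  77  64  64  63  63  63
   68  91 135 165]
 [105  97  88  78  81  91  92  94  94  93  91  88  75  60  57  61  61  63
   69  97 145 178]
 [ 86  78  72  71  79  90  92  93  94  92  92  87  74  60  56  60  61  64
   70 102 152 182]
 [ 73  70  70  72  78  90  91  92  93  91  90  87  73  60  58  60  62  64
   72 109 161 187]
 [ 69  72  77  79  76  87  90  91  93  90  90  87  75  61  59  60  61  63
   73 113 166 191]
 [ 71  86 100  91  75  82  87  88  90  91  90  88  74  61  58  58  62  63
   74 114 167 189]]
[ 0.54125974 -0.17183858  0.107     ]
[ 0.52469117 -0.15310513  0.119     ]
```

View pics/c2.png

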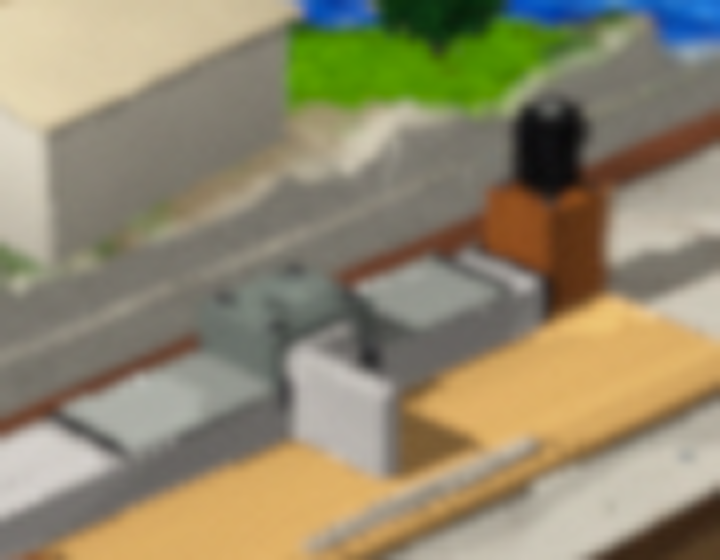

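Run:
```python
from h import *
im,d,P=shot('top')
z=P[...,2];x=P[...,0];y=P[...,1]
m=(z>.095)&(z<.13)&(x>.5)&(x<.58)&(y>-.21)&(y<-.15)
v,u=np.where(m);print(u.mean(),v.mean(),ray('top',u.mean(),v.mean(),.108))
m=(z>.06)&(z<.13)&(x>.5)&(x<.58)&(y>-.21)&(y<-.15)
v,u=np.where(m);print((u.min()+u.max())/2,(v.min()+v.max())/2,ray('top',(u.min()+u.max())/2,(v.min()+v.max())/2,.068))
print(ray('scene',288.4,166.5,.106))
print('scene bore',ray('scene',255.5,189.3,.064))
```

```text
294.3125 188.04166666666666 [ 0.54407252 -0.18244944  0.108     ]
293.5 189.0 [ 0.54411825 -0.18377659  0.068     ]
[ 0.53474988 -0.1759145   0.106     ]
scene bore [ 0.55767512 -0.05270748  0.064     ]
```

Emit:
carry_out([
  [[0.51, 0.63, 0], -0.28, -1],
  [[0.51, 0.63, 0], -0.28, -1],
  [[0.51, 0.63, 0], -0.28, -1],
  [[0.51, 0.63, 0], -0.28, -1],
  [[0.51, 0.63, 0], -0.28, -1],
  [[0.51, 0.63, 0], -0.28, -1],
  [[0.51, 0.63, 0], -0.28, -1],
  [[0.51, 0.63, 0], -0.28, -1],
  [[0.51, 0.63, 0], -0.28, -1],
  [[0.51, 0.63, 0], -0.28, -1],
  [[0.51, 0.63, 0], -0.28, -1],
  [[0.51, 0.63, 0], -0.28, -1],
  [[0.51, 0.63, 0], -0.28, -1],
  [[0.51, 0.63, 0], -0.28, -1],
  [[0.51, 0.63, 0], -0.28, -1],
  [[0.51, 0.63, 0], -0.28, -1],
  [[0, 0, 0], 0, -1],
  [[0, 0, 0], 0, -1],
], squeeze=30)

```text
t: 2.85
ee_pos: [0.5446, -0.1806, 0.2312]
tool_rot: [-3.141, 0.05, -0.0]
wrist_force: [-0.7, -0.5, -0.0]
gripper_width: 1.002
finger_force: 0.0
```

Emit:
carry_out([
  [[0, -0.06, -0.5], 0, -1],
  [[0, 0, -0.5], 0, -1],
  [[0, 0, -0.5], 0, -1],
  [[0, 0, -0.5], 0, -1],
  [[0, 0, -0.5], 0, -1],
  [[0, 0, -0.4], 0, -1],
  [[0, 0, -0.4], 0, -1],
  [[0, 0, -0.3], 0, -1],
  [[0, 0, -0.28], 0, -1],
  [[0, 0, 0], 0, -1],
])

```text
t: 3.68
ee_pos: [0.5416, -0.1862, 0.0741]
tool_rot: [-3.141, 0.059, 0.005]
wrist_force: [-0.9, -0.4, -0.6]
gripper_width: 1.0
finger_force: 0.0
```

Run:
```python
from h import *
im,d,P=shot('top'); b,_,_=shot('scene')
cv2.imwrite('pics/c3.png',np.hstack([cv2.resize(im[160:215,260:330,::-1],(400,330),interpolation=2),cv2.resize(b[120:210,240:330,::-1],(390,330),interpolation=2)]))
print({k:np.round(v,4) for k,v in ctrl.observe().items() if k in('ee_pos','wrist_force')})
```

```text
{'ee_pos': array([ 0.5431, -0.186 ,  0.0762]), 'wrist_force': array([0.1956, 0.3407, 0.5834])}
```

View pics/c3.png

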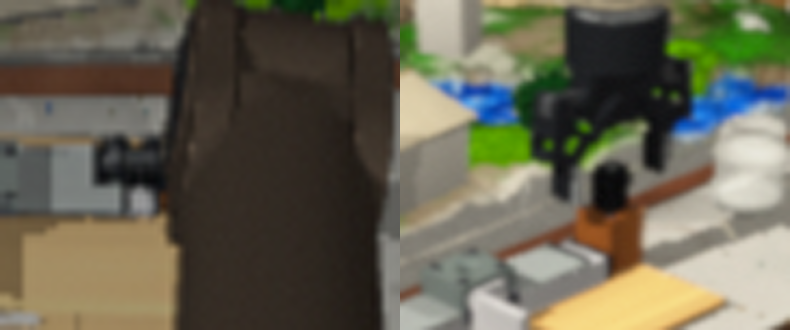

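Emit:
carry_out([
  [[0.02, 0.06, 0], 0, -1],
  [[0, 0, 0], 0, 0.2],
  [[0, 0, 0], 0, 0.6],
  [[0, 0, 0], 0, 1],
  [[0, 0, 0], 0, 1],
  [[0, 0, 0], 0, 1],
  [[0, 0, 0], 0, 1],
  [[0, 0, 0], 0, 1],
  [[0, 0, 0], 0, 1],
])

```text
t: 4.53
ee_pos: [0.5445, -0.183, 0.0765]
tool_rot: [3.141, -0.057, 0.001]
wrist_force: [-2.3, 0.0, 5.1]
gripper_width: 0.317
finger_force: 29.4
```

Emit:
carry_out([
  [[0, 0, 0.1], 0, 1],
  [[0, 0, 0.15], 0, 1],
  [[0, 0, 0.2], 0, 1],
  [[0, 0, 0.25], 0, 1],
  [[0, 0, 0.25], 0, 1],
  [[0, 0, 0.25], 0, 1],
  [[0, 0, 0.25], 0, 1],
  [[0, 0, 0.2], 0, 1],
  [[0, 0, 0.1], 0, 1],
  [[0, 0, 0], 0, 1],
  [[0, 0, 0], 0, 1],
])

```text
t: 5.45
ee_pos: [0.5443, -0.1829, 0.1462]
tool_rot: [3.141, -0.057, 0.0]
wrist_force: [-0.3, -0.9, -0.6]
gripper_width: 0.318
finger_force: 29.7
```

Run:
```python
from h import *
b,_,P=shot('scene')
cv2.imwrite('pics/c4.png',cv2.resize(b[90:220,220:320,::-1],(460,598),interpolation=2))
print({k:np.round(v,4) for k,v in ctrl.observe().items() if k in('ee_pos','wrist_force','gripper_width','finger_force')})
```

```text
{'ee_pos': array([ 0.544 , -0.1828,  0.1458]), 'wrist_force': array([-0.5288, -0.5929, -0.7602]), 'finger_force': np.float64(29.6991), 'gripper_width': np.float64(0.318)}
```

View pics/c4.png

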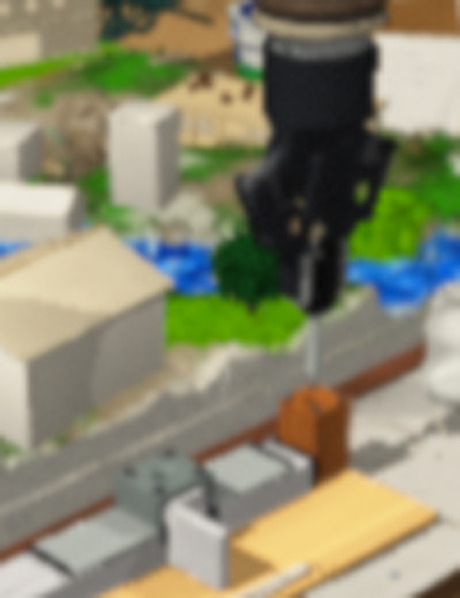

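Emit:
carry_out([
  [[0.01, 0.25, 0], 0, 1],
  [[0.015, 0.5, 0], 0, 1],
  [[0.02, 0.55, 0], 0, 1],
  [[0.02, 0.55, 0], 0, 1],
  [[0.02, 0.55, 0], 0, 1],
  [[0.015, 0.5, 0], 0, 1],
  [[0.01, 0.4, 0], 0, 1],
  [[0.01, 0.25, 0], 0, 1],
  [[0, 0, 0], 0, 1],
  [[0, 0, 0], 0, 1],
  [[0, 0, 0], 0, 1],
])

```text
t: 6.42
ee_pos: [0.5489, -0.0422, 0.1459]
tool_rot: [3.14, -0.059, -0.001]
wrist_force: [-1.1, -0.2, -1.0]
gripper_width: 0.32
finger_force: 29.7
```

Run:
```python
from h import *
b,_,P=shot('scene')
cv2.imwrite('pics/c5.png',cv2.resize(b[130:225,215:295,::-1],(500,594),interpolation=2))
s=ctrl.observe()
print({k:np.round(v,4) for k,v in s.items() if k in('ee_pos','wrist_force','gripper_width','finger_force')})
T=np.linalg.inv(ctrl.calibration('scene')['pose']);c=ctrl.calibration('scene');f=192/np.tan(np.radians(c['vfov'])/2)
for q in ([0,0,-.0595],[0,0,-.0085]):
    p=T[:3,:3]@(s['ee_pos']+q)+T[:3,3]; print(p[0]/p[2]*f+c['cx'],p[1]/p[2]*f+c['cy'])
```

```text
{'ee_pos': array([ 0.5489, -0.0424,  0.146 ]), 'wrist_force': array([ 1.1718, -0.5628, -1.4999]), 'finger_force': np.float64(29.7249), 'gripper_width': np.float64(0.3169)}
254.90047850280845 184.95218677022626
254.5662350736137 169.66846052523215
```

View pics/c5.png

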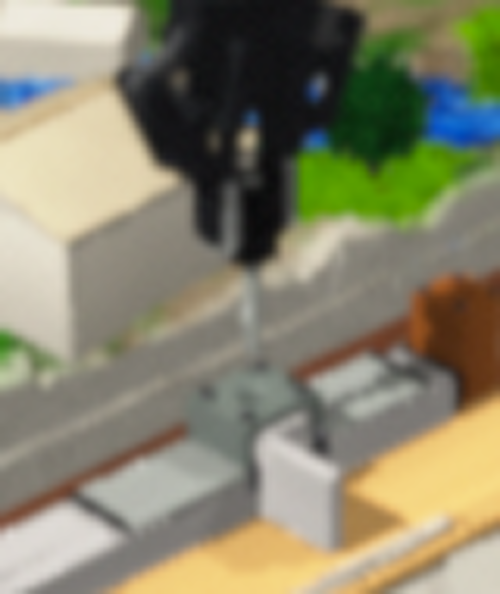

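Emit:
carry_out([
  [[0, 0.02, -0.15], 0, 1],
  [[0, 0, -0.15], 0, 1],
  [[0, 0, -0.1], 0, 1],
  [[0, 0, -0.05], 0, 1],
  [[0, 0, -0.05], 0, 1],
  [[0, 0, -0.05], 0, 1],
  [[0, 0, -0.05], 0, 1],
  [[0, 0, 0], 0, 1],
  [[0, 0, 0], 0, 1],
])

```text
t: 7.22
ee_pos: [0.5491, -0.0402, 0.1221]
tool_rot: [3.141, -0.057, -0.0]
wrist_force: [-0.1, -0.4, -1.1]
gripper_width: 0.319
finger_force: 30.0
```

Emit:
carry_out([
  [[0, 0, -0.05], 0, 1],
  [[0, 0, -0.05], 0, 1],
  [[0, 0, 0], 0, 1],
  [[0, 0, 0], 0, 1],
])

```text
t: 7.55
ee_pos: [0.549, -0.0403, 0.1179]
tool_rot: [3.141, -0.057, -0.0]
wrist_force: [0.1, -1.2, -2.9]
gripper_width: 0.32
finger_force: 29.7
```

Emit:
carry_out([
  [[0, 0, -0.1], 0, 1],
  [[0, 0, -0.1], 0, 1],
  [[0, 0, -0.1], 0, 1],
  [[0, 0, -0.1], 0, 1],
  [[0, 0, -0.1], 0, 1],
  [[0, 0, -0.1], 0, 1],
  [[0, 0, -0.1], 0, 1],
  [[0, 0, 0], 0, 1],
  [[0, 0, 0], 0, 1],
])

```text
t: 8.3
ee_pos: [0.5488, -0.0401, 0.0897]
tool_rot: [3.141, -0.057, -0.001]
wrist_force: [-0.2, -1.4, -1.4]
gripper_width: 0.32
finger_force: 29.9
```

Emit:
carry_out([
  [[0, 0, -0.05], 0, 1],
  [[0, 0, -0.05], 0, 1],
  [[0, 0, -0.025], 0, 1],
  [[0, 0, -0.025], 0, 1],
  [[0, 0, 0], 0, 1],
  [[0, 0, 0], 0, 1],
])

```text
t: 8.8
ee_pos: [0.5491, -0.0401, 0.0841]
tool_rot: [3.141, -0.057, -0.0]
wrist_force: [0.9, -1.0, -2.2]
gripper_width: 0.317
finger_force: 29.9
```

Emit:
carry_out([
  [[0, 0, -0.03], 0, 1],
  [[0, 0, -0.03], 0, 1],
  [[0, 0, 0], 0, 1],
  [[0, 0, 0], 0, 1],
])

```text
t: 9.13
ee_pos: [0.5495, -0.0401, 0.0823]
tool_rot: [3.141, -0.057, 0.001]
wrist_force: [-0.3, -1.1, 6.2]
gripper_width: 0.315
finger_force: 30.7
```

Emit:
carry_out([
  [[0.001, 0.03, 0], 0, 1],
  [[0.001, 0.04, 0], 0, 1],
  [[0.001, 0.04, 0], 0, 1],
  [[0.001, 0.04, 0], 0, 1],
  [[0.001, 0.04, 0], 0, 1],
  [[0.001, 0.04, 0], 0, 1],
  [[0.001, 0.04, 0], 0, 1],
  [[0, 0, 0], 0, 1],
])

```text
t: 9.8
ee_pos: [0.5497, -0.0308, 0.0823]
tool_rot: [3.139, -0.058, 0.001]
wrist_force: [-1.2, -5.3, 6.1]
gripper_width: 0.318
finger_force: 30.6
```

Emit:
carry_out([
  [[0.001, 0.04, 0], 0, 1],
  [[0.001, 0.04, 0], 0, 1],
  [[0.001, 0.04, 0], 0, 1],
  [[0, 0, 0], 0, 1],
])

```text
t: 10.13
ee_pos: [0.5499, -0.0259, 0.0823]
tool_rot: [3.139, -0.058, 0.002]
wrist_force: [-1.9, -6.0, 6.4]
gripper_width: 0.32
finger_force: 30.7
```

Run:
```python
from h import *
s=ctrl.observe(); print(s['t'],s['wrist_force'],s['ee_pos'])
im,d,P=shot('top')
x,y,z=P[...,0],P[...,1],P[...,2]
m=(x>.525)&(x<.575)&(z>.03)&(z<.047)&(y>-.17)&(y<.16); print('rail y ext',np.percentile(y[m],[0,1,99,100]))
m=(x>.44)&(x<.52)&(z>.006)&(z<.018)&(abs(y)<.22)&(d>0); print('board',np.percentile(y[m],[0,.5,99.5,100]))
m=(x>.45)&(x<.54)&(z>.05)&(z<.075)&(y>.1)&(y<.2); print('guide',y[m].min(),y[m].max())
```

```text
10.1333 [-1.87798321 -5.97755109  6.38163947] [ 0.54991743 -0.0259333   0.08234357]
rail y ext [-0.16820913 -0.16512045  0.141832    0.14273938]
board [-0.21901286 -0.20312912  0.2079102   0.21993755]
guide 0.14445104136982861 0.17406542902193817
```

Emit:
carry_out([
  [[0, 0.035, 0], 0, 1],
  [[0, 0.035, 0], 0, 1],
  [[0, 0, 0], 0, 1],
])

```text
t: 10.43
ee_pos: [0.55, -0.0232, 0.0823]
tool_rot: [3.139, -0.059, 0.002]
wrist_force: [-1.3, -5.3, 5.6]
gripper_width: 0.319
finger_force: 30.7
```

Emit:
carry_out([
  [[0.001, 0.035, 0], 0, 1],
  [[0.001, 0.035, 0], 0, 1],
  [[0, 0, 0], 0, 1],
])

```text
t: 10.68
ee_pos: [0.55, -0.0204, 0.0823]
tool_rot: [3.139, -0.059, 0.002]
wrist_force: [-0.1, -6.5, 6.0]
gripper_width: 0.319
finger_force: 30.7
```

Emit:
carry_out([
  [[0.001, 0.035, 0], 0, 1],
  [[0.001, 0.035, 0], 0, 1],
  [[0, 0, 0], 0, 1],
])

```text
t: 10.93
ee_pos: [0.5501, -0.0177, 0.0824]
tool_rot: [3.139, -0.059, 0.002]
wrist_force: [0.3, -5.2, 6.5]
gripper_width: 0.319
finger_force: 30.7
```

Emit:
carry_out([
  [[0.001, 0.03, 0], 0, 1],
  [[0.001, 0.03, 0], 0, 1],
  [[0, 0, 0], 0, 1],
])

```text
t: 11.18
ee_pos: [0.5502, -0.0153, 0.0823]
tool_rot: [3.139, -0.059, 0.002]
wrist_force: [0.4, -6.5, 5.4]
gripper_width: 0.318
finger_force: 30.6
```

Emit:
carry_out([
  [[0.001, 0.03, 0], 0, 1],
  [[0.001, 0.03, 0], 0, 1],
  [[0, 0, 0], 0, 1],
])

```text
t: 11.43
ee_pos: [0.5503, -0.0129, 0.0823]
tool_rot: [3.139, -0.059, 0.002]
wrist_force: [-0.9, -6.5, 4.9]
gripper_width: 0.317
finger_force: 30.7
```

Emit:
carry_out([
  [[0.001, 0.03, 0], 0, 1],
  [[0.001, 0.03, 0], 0, 1],
  [[0, 0, 0], 0, 1],
])

```text
t: 11.68
ee_pos: [0.5504, -0.0105, 0.0823]
tool_rot: [3.139, -0.059, 0.002]
wrist_force: [-1.1, -6.7, 6.6]
gripper_width: 0.315
finger_force: 30.7
```

Emit:
carry_out([
  [[0.001, 0.03, 0], 0, 1],
  [[0.001, 0.03, 0], 0, 1],
  [[0, 0, 0], 0, 1],
])

```text
t: 11.93
ee_pos: [0.5504, -0.0081, 0.0823]
tool_rot: [3.139, -0.059, 0.002]
wrist_force: [-0.5, -5.6, 6.2]
gripper_width: 0.314
finger_force: 30.7
```

Emit:
carry_out([
  [[0.001, 0.03, 0], 0, 1],
  [[0.001, 0.03, 0], 0, 1],
  [[0, 0, 0], 0, 1],
])

```text
t: 12.18
ee_pos: [0.5505, -0.0057, 0.0823]
tool_rot: [3.139, -0.059, 0.002]
wrist_force: [-1.5, -6.2, 5.9]
gripper_width: 0.321
finger_force: 30.7
```

Emit:
carry_out([
  [[0.001, 0.03, 0], 0, 1],
  [[0.001, 0.03, 0], 0, 1],
  [[0, 0, 0], 0, 1],
])

```text
t: 12.43
ee_pos: [0.5506, -0.0033, 0.0823]
tool_rot: [3.139, -0.059, 0.002]
wrist_force: [-0.7, -6.2, 6.7]
gripper_width: 0.316
finger_force: 30.7
```

Emit:
carry_out([
  [[0.001, 0.03, 0], 0, 1],
  [[0.001, 0.03, 0], 0, 1],
  [[0, 0, 0], 0, 1],
])

```text
t: 12.68
ee_pos: [0.5507, -0.0009, 0.0823]
tool_rot: [3.139, -0.059, 0.002]
wrist_force: [-1.3, -5.8, 6.3]
gripper_width: 0.319
finger_force: 30.7
```

Emit:
carry_out([
  [[0.001, 0.03, 0], 0, 1],
  [[0.001, 0.03, 0], 0, 1],
  [[0, 0, 0], 0, 1],
])

```text
t: 12.93
ee_pos: [0.5507, 0.0015, 0.0823]
tool_rot: [3.139, -0.059, 0.002]
wrist_force: [-1.1, -6.3, 6.2]
gripper_width: 0.317
finger_force: 30.7
```

Emit:
carry_out([
  [[0.001, 0.03, 0], 0, 1],
  [[0.001, 0.03, 0], 0, 1],
  [[0, 0, 0], 0, 1],
])

```text
t: 13.18
ee_pos: [0.5509, 0.0039, 0.0823]
tool_rot: [3.139, -0.059, 0.002]
wrist_force: [-1.2, -6.2, 5.4]
gripper_width: 0.318
finger_force: 30.7
```

Emit:
carry_out([
  [[0.001, 0.03, 0], 0, 1],
  [[0.001, 0.03, 0], 0, 1],
  [[0, 0, 0], 0, 1],
])

```text
t: 13.43
ee_pos: [0.5509, 0.0063, 0.0823]
tool_rot: [3.139, -0.059, 0.002]
wrist_force: [-1.2, -6.2, 5.9]
gripper_width: 0.32
finger_force: 30.7
```

Emit:
carry_out([
  [[0.001, 0.03, 0], 0, 1],
  [[0.001, 0.03, 0], 0, 1],
  [[0, 0, 0], 0, 1],
])

```text
t: 13.68
ee_pos: [0.551, 0.0088, 0.0823]
tool_rot: [3.139, -0.059, 0.001]
wrist_force: [-0.3, -5.8, 5.9]
gripper_width: 0.319
finger_force: 30.7
```

Emit:
carry_out([
  [[0.001, 0.03, 0], 0, 1],
  [[0.001, 0.03, 0], 0, 1],
  [[0, 0, 0], 0, 1],
])

```text
t: 13.93
ee_pos: [0.551, 0.0118, 0.0822]
tool_rot: [3.14, -0.058, 0.001]
wrist_force: [-0.2, -5.2, 4.3]
gripper_width: 0.32
finger_force: 30.5
```

Emit:
carry_out([
  [[0.001, 0.03, 0], 0, 1],
  [[0.001, 0.03, 0], 0, 1],
  [[0, 0, 0], 0, 1],
])

```text
t: 14.18
ee_pos: [0.5508, 0.0157, 0.0817]
tool_rot: [-3.141, 0.056, -0.0]
wrist_force: [0.9, -1.8, 0.0]
gripper_width: 0.318
finger_force: 29.9
```

Emit:
carry_out([
  [[0, 0, -0.025], 0, 1],
  [[0, 0, -0.025], 0, 1],
  [[0, 0, 0], 0, 1],
  [[0, 0, 0], 0, 1],
])

```text
t: 14.52
ee_pos: [0.5504, 0.0155, 0.0794]
tool_rot: [-3.141, 0.056, 0.001]
wrist_force: [0.3, -0.6, -1.5]
gripper_width: 0.32
finger_force: 29.8
```

Emit:
carry_out([
  [[0, 0, -0.03], 0, 1],
  [[0, 0, -0.03], 0, 1],
  [[0, 0, -0.03], 0, 1],
  [[0, 0, 0], 0, 1],
  [[0, 0, 0], 0, 1],
])

```text
t: 14.93
ee_pos: [0.5506, 0.0151, 0.076]
tool_rot: [3.141, -0.057, -0.001]
wrist_force: [-0.6, 0.8, -1.1]
gripper_width: 0.317
finger_force: 29.8
```

Emit:
carry_out([
  [[0, 0, -0.03], 0, 1],
  [[0, 0, -0.03], 0, 1],
  [[0, 0, -0.025], 0, 1],
  [[0, 0, 0], 0, 1],
  [[0, 0, 0], 0, 1],
])

```text
t: 15.35
ee_pos: [0.5507, 0.0151, 0.0726]
tool_rot: [3.141, -0.057, -0.0]
wrist_force: [-0.3, -0.7, -0.9]
gripper_width: 0.315
finger_force: 29.9
```

Emit:
carry_out([
  [[0, 0, -0.02], 0, 1],
  [[0, 0, -0.015], 0, 1],
  [[0, 0, 0], 0, 1],
  [[0, 0, 0], 0, 1],
])

```text
t: 15.68
ee_pos: [0.5509, 0.0151, 0.0724]
tool_rot: [3.141, -0.057, 0.001]
wrist_force: [-4.3, -0.7, 12.5]
gripper_width: 0.32
finger_force: 31.3
```

Emit:
carry_out([
  [[0, 0, 0.02], 0, 1],
  [[0, 0, 0], 0, 1],
  [[0, 0, 0], 0, 0.1],
  [[0, 0, 0], 0, -0.4],
  [[0, 0, 0], 0, -1],
  [[0, 0, 0], 0, -1],
  [[0, 0, 0], 0, -1],
  [[0, 0, 0], 0, -1],
  [[0, 0, 0], 0, -1],
  [[0, 0, 0], 0, -1],
])

```text
t: 16.52
ee_pos: [0.5507, 0.0151, 0.0721]
tool_rot: [3.141, -0.057, -0.0]
wrist_force: [-0.2, -0.1, 0.6]
gripper_width: 1.003
finger_force: 0.0
```

Emit:
carry_out([
  [[0, 0, 0.2], 0, -1],
  [[0, 0, 0.4], 0, -1],
  [[0, 0, 0.5], 0, -1],
  [[0, 0, 0.5], 0, -1],
  [[0, 0, 0.5], 0, -1],
  [[-0.3, 0, 0.5], 0, -1],
  [[-0.6, 0, 0.3], 0, -1],
  [[-0.8, 0, 0], 0, -1],
  [[-0.8, 0, 0], 0, -1],
  [[-0.8, 0, 0], 0, -1],
  [[0, 0, 0], 0, -1],
  [[0, 0, 0], 0, -1],
])

```text
t: 17.52
ee_pos: [0.4175, 0.015, 0.189]
tool_rot: [3.141, -0.056, 0.001]
wrist_force: [1.4, 0.3, 0.5]
gripper_width: 1.002
finger_force: 0.0
```

Run:
```python
from h import *
im,d,P=shot('top'); b,_,Q=shot('scene')
cv2.imwrite('pics/c6.png',np.hstack([cv2.resize(im[160:215,210:280,::-1],(400,330),interpolation=2),cv2.resize(b[140:230,200:290,::-1],(390,330),interpolation=2)]))
for P in (P,Q):
    m=(abs(P[...,0]-.551)<.03)&(abs(P[...,1]-.015)<.03)&(P[...,2]>.09)&(P[...,2]<.12); print(m.sum(),np.median(P[m],0),np.percentile(P[m][:,2],90))
```

```text
50 [0.55094281 0.01595461 0.10365515] 0.11065405905611696
70 [0.54073562 0.02133114 0.10013063] 0.10252504550242823
```

View pics/c6.png

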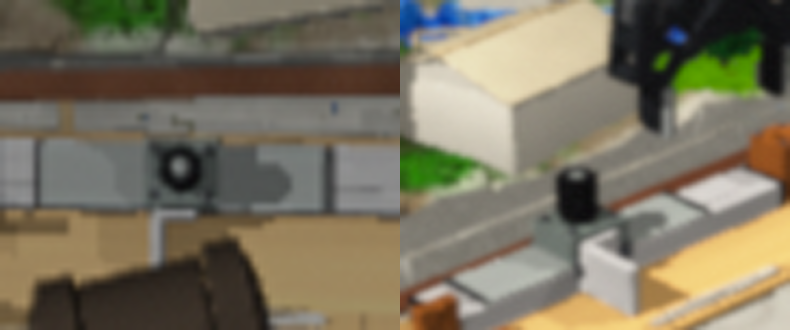

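The knob sits flat and upright on the stop block (scene px about (240,193)), its top is at about 0.104 m as expected, and the gripper is clear.

```bash
python3 -c "
from cell import ctrl
print(ctrl.job_done())"
```

```text
the job is handed in; nothing more can be done
None
```

The locking pin is fully home in the hidden notch with its knob flat on the stop; I released it and handed the job in at about 17.5 s, with forces read at the wrist staying under about 13 N. No verdict was returned.

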